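# Uncover the wide porcelain pot

### The job

Open the wide, low porcelain pot so that the crucible kept in it can be got at: lift its loose lid straight off by the knob and set it down gently, knob up, in the middle of the round cork mat. Do not shift or tip the pot, and leave the narrow, taller pot closed.

Things in the scene. Friction and masses are not known exactly. Their poses are not given: they have to be found in the camera images.
- wide_lid_knob (a point): Middle of the knob (26 mm wide, round, straight sides, from 14 mm below to 12 mm above this point) of the wide pot's loose white porcelain lid, z up. The lid is 110 mm in diameter, 0.14 to 0.28 kg; dome top 23 mm below, edge 28 to 32 mm below. Its 82 mm plug hangs 6 mm into the mouth, 3 mm play, no catch; the flat underside on which it stands when set down is 38 mm below.
- wide_pot_mouth (a point): Centre of the mouth, at rim height, of the wide, low white porcelain pot: 110 mm across the rim, 60 mm high, standing loose on the bench (about 0.6 kg), with a small crucible in it. z is up along its axis. The lid's edge rests on this rim. It may stand at any of the three places, left, centre or right.
- mat_top (a point): Centre of the top face of the round cork mat: 150 mm in diameter, 6 mm thick, fixed to the bench, z up. It may lie at any of the three places.
- narrow_lid_knob (a point): Middle of the knob of the other lid (76 mm in diameter, knob 22 mm), which closes the narrow, taller white porcelain pot (76 mm across the rim, 75 mm high); this point is 107 mm above the bench and the knob's top 12 mm higher. To be left alone.
Mind the look-alikes: they are no part of the job. Leave any black look-alike of the part that bears wide_pot_mouth alone.

How it is judged:
By the outcome, as a careful person would: the job done as asked, in the order asked, and still so for the second after the job is handed in, with the robot touching nothing.
It also fails if it takes over 51 s, if anything falls off the work surface, if the arm or the gripper's body presses on something with over 40 N, if the wrist force passes 120 N, or if a joint passes its speed limit or range.

### The arm

A 7-joint arm with a two-finger parallel gripper is mounted at the origin on a cart in front of the work surface, level with it; the furniture and walls round the work are solid. World frame = base frame: x ahead of the robot, y to its left, z up, the work surface at z = 0. Lengths are in m, angles in rad, forces in N, time in s.
With the tool pointing down it reaches from about 0.4 to 0.85 m from the base axis. Payload 10.4 kg.
Tool frame: the origin (TCP) lies midway between the tips of the shut fingers; the grasp point (between the pads) lies 19 mm behind it; z points along the fingers, y is the line along which they close (so a half turn about z gives the same grasp; the last joint's range is limited). The gripper opens to 87 mm and grips with 3 to 60 N. Pads are 19 mm wide; open, the fingers measure 117 mm over their backs; the gripper's body (75 mm by 190 mm) begins 51 mm behind the grasp point.
Start: joints at [1.198, 0.332, -0.065, 1.46, 0.022, 1.35, -0.088], TCP at [0.214, -0.587, 0.223] pointing down, gripper open.
Joint ranges: [-2.6, 2.6], [-0.5, 2.12], [-1.47, 1.34], [0.16, 2.42], [-1.27, 4.41], [0.06, 2.06], [-2.6, 2.6]. Speed limits (rad/s): [2.22, 2.22, 2.79, 2.79, 3.14, 3.14, 3.14].

### API

Orientations are given as a unit quaternion [x, y, z, w].
In Python, from bench import r gives the robot as it stands.
- The arm moves only by the tool arm_command, never from a script. Its argument "moves" is one flat list of numbers, 4 for each row, row after row: the shift along the tool's x, y, z in cm, then the turn about the tool's z in degrees. A call has 1 to 12 rows; each row shifts and turns the commanded pose from where the row before left it, along the tool's axes as they then stand; what a row does not reach is not made up. A row lasts 1/12 s, in which the tool goes at most 41.7 mm and 7.16 degrees, less where a joint would pass 70% of its speed; a pose out of reach is approached as far as the arm can. A call with a gripper value outside its range is refused whole. "fingers" is the opening in per cent of the stroke, from 0 (shut) to 100 (fully open), set as the call begins (left out, the last holds). The fingers move at their own pace and stop on an object; "squeeze" is the grip in N (left out, the last holds). Time passes only in rows, so rows that do not move let the fingers close. It gives the time, the measured TCP pose, the force, the opening and the grip force at its end, in the units of the state.
- r.read_state(): the state, without advancing time (a new reading comes with each control period).
- r.camera(name): name is "side" or "top" or "wrist"; returns the picture (384x512x3 uint8, red, green, blue); there is no depth.
- r.camera_info(name): a dict with "fx", "fy", "cx", "cy" (pixels), "origin" and "attitude" of the camera in the world. Camera axes: x right, y up, looking along -z (the intrinsics and any distortion apply to the point x, -y, -z); pixel columns grow to the right and rows downward; lengths in m; the calibration is good to about 2 mm. The wrist camera is an equidistant fisheye: a pixel r from the principal point sees the ray r / f radians off the axis. A picture is of the moment at which its call begins: read the wrist's pose just before it. camera_info takes no time and is no camera call; for the wrist camera it gives the pose at the moment of the call.
- r.close_job(): hands the job in; it is judged then, once.
The state is a dict: "time": time; "joint_positions": joint angles; "joint_vel": joint speeds; "joint_torque": joint torques, N m; "ee_pos": TCP position; "eef_rot": TCP orientation; "ft_force": force on the tool from outside, world axes, zero at the start; "torque": the same for the moment, N m; "width": finger opening in m; "grip_force": force on a finger pad.
Only numpy, scipy, OpenCV 4.12 (cv2) and the standard library are available. Lean on these libraries where they do the work, as an engineer would, in place of code of your own. Each camera call takes 0.05 s, during which the arm holds its last target. There are 200 camera calls.

## Working session

There is one attempt and no reset: what is moved stays moved. The work goes in short steps, Python scripts to look and compute and a tool call to move; the robot and the scene stay as the last step left them, time stands still between calls to the robot, and variables do not carry over. Pictures are saved under pics/ and viewed, at most 10 in all, crops included, and the job is handed in when it is done.

Besides the shell and the picture viewer there is one more tool, called after ">>>" in YAML: its name, and indented under it one key for each argument. arm_command: Moves the arm, as the interface text tells. Its arguments: {"type":"object","properties":{"moves":{"type":"array"},"fingers":{"type":"number"},"squeeze":{"type":"number"}},"required":["moves"]}

```bash
mkdir -p pics; cat > h.py <<'E'
import numpy as np, cv2
from bench import r
from scipy.spatial.transform import Rotation as R
def att(i):
    a=np.array(i["attitude"],float)
    return a if a.shape==(3,3) else R.from_quat(a).as_matrix()
def pix2z(i,u,v,z,fish=False):
    x=(u-i["cx"])/i["fx"]; y=(v-i["cy"])/i["fy"]
    if fish:
        t=np.hypot(x,y); s=np.sin(t)/max(t,1e-9); d=np.array([x*s,-y*s,-np.cos(t)])
    else: d=np.array([x,-y,-1])
    d=att(i)@d; o=np.array(i["origin"]); return o+d*(z-o[2])/d[2]
def save(n,f):
    im=r.camera(n); cv2.imwrite(f"pics/{f}.png",im[:,:,::-1]); return im
E
python3 - <<'E'
from h import *
a=save("top","t0");b=save("side","s0")
for n in("top","side","wrist"):print(n,r.camera_info(n))
print(r.read_state())
cv2.imwrite("pics/both.png",cv2.resize(np.vstack([a,b])[:,:,::-1],None,fx=.78,fy=.78))
E
```

```text
top {'fx': 386.1587395234252, 'fy': 386.1587395234252, 'cx': 257.99065233432526, 'cy': 190.96312015652526, 'origin': array([0.25135008, 0.12376156, 1.39824798]), 'attitude': array([-0.08687881,  0.08650645,  0.71256111, -0.690815  ])}
side {'fx': 426.55000583939426, 'fy': 426.55000583939426, 'cx': 263.17506189665613, 'cy': 195.76471636375015, 'origin': array([-0.08956155,  1.0217144 ,  0.67494442]), 'attitude': array([-0.16115726,  0.49612765,  0.8178058 , -0.24306248])}
wrist {'fx': 297.3186396354542, 'fy': 297.3186396354542, 'cx': 254.97024276529518, 'cy': 191.36381765097514, 'origin': array([ 0.28599626, -0.56043164,  0.38441705]), 'attitude': array([-0.11353992,  0.07976141, -0.5678189 ,  0.81137445])}
{'time': 0.1, 'joint_positions': array([ 1.19840408,  0.33281305, -0.06467946,  1.46083642,  0.02160024,
        1.34990298, -0.08852802]), 'joint_vel': array([-0.00079683, -0.0016758 ,  0.00110925, -0.00216932, -0.0011874 ,
       -0.00040693,  0.0007078 ]), 'joint_torque': array([ 1.12085789e-03, -6.24544716e+01,  2.42362940e-02, -3.90720177e+01,
       -6.14272454e-02,  3.65268218e-02,  5.97213671e-05]), 'ee_pos': array([ 0.21405842, -0.58683954,  0.2218407 ]), 'eef_rot': array([ 9.84746912e-01,  1.73991725e-01, -1.41101160e-04, -6.16337742e-04]), 'ft_force': array([-0.97410154, -0.48870098,  0.78279686]), 'torque': array([ 0.0088196 , -0.01853193,  0.01185377]), 'grip_force': 0.0, 'width': 0.08681763304674557}
```

View pics/t0.png

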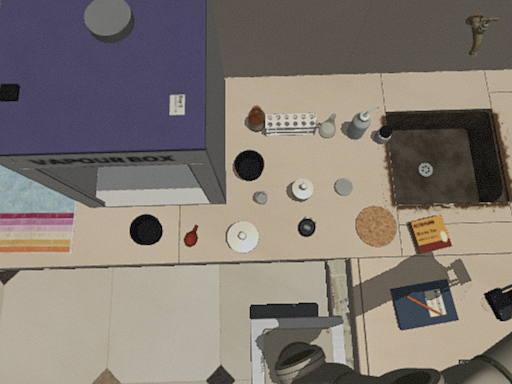

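View pics/s0.png

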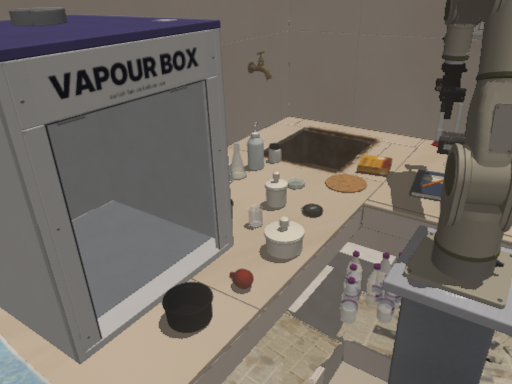

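The top view shows two white pots: a wide one at (242,237) and a narrow one at (302,189). The mat is at (377,227). There are black pots at (146,229) and (249,165). The side view shows the wide white pot at (284,238) and the narrow one at (276,192). The wide white pot fits the description: it is wider and lower, and it's white. I'll measure it and confirm in a crop.

```bash
python3 - <<'E'
from h import *
t=cv2.imread("pics/t0.png");s=cv2.imread("pics/s0.png")
c=[cv2.resize(t[195:265,205:410],None,fx=3.8,fy=3.8,interpolation=2),cv2.resize(s[160:265,225:380],(780,330),interpolation=2)]
c=[cv2.resize(x,(780,int(x.shape[0]*780/x.shape[1])))for x in c]
cv2.imwrite("pics/c1.png",np.vstack(c))
i=r.camera_info("top");k=r.camera_info("side")
for n,u,v,z in(("wide knob",242,236,.11),("wide rim l",226,237,.064),("wide rim r",259,237,.064),("mat",377,227,.006),("matl",356,227,.006),("matr",398,227,.006),("narrow",303,186,.119),("blackthing",306,227,.02),("disc",343,187,.01),("glass",260,197,.04)):print(n,pix2z(i,u,v,z).round(3))
for n,u,v,z in(("wide knob",284,223,.1),("mat",346,183,.006),("narrow",276,178,.107)):print("side",n,pix2z(k,u,v,z).round(3))
hsv=cv2.cvtColor(t,cv2.COLOR_BGR2HSV)[195:265,205:410]
E
```

```text
wide knob [0.421 0.178 0.11 ]
wide rim l [0.425 0.235 0.064]
wide rim r [0.422 0.121 0.064]
mat [ 0.452 -0.308  0.006]
matl [ 0.455 -0.232  0.006]
matr [ 0.45  -0.384  0.006]
narrow [ 0.585 -0.035  0.119]
blackthing [ 0.458 -0.049  0.02 ]
disc [ 0.605 -0.197  0.01 ]
glass [0.569 0.113 0.04 ]
side wide knob [0.413 0.199 0.1  ]
side mat [ 0.452 -0.295  0.006]
side narrow [ 0.574 -0.016  0.107]
```

View pics/c1.png

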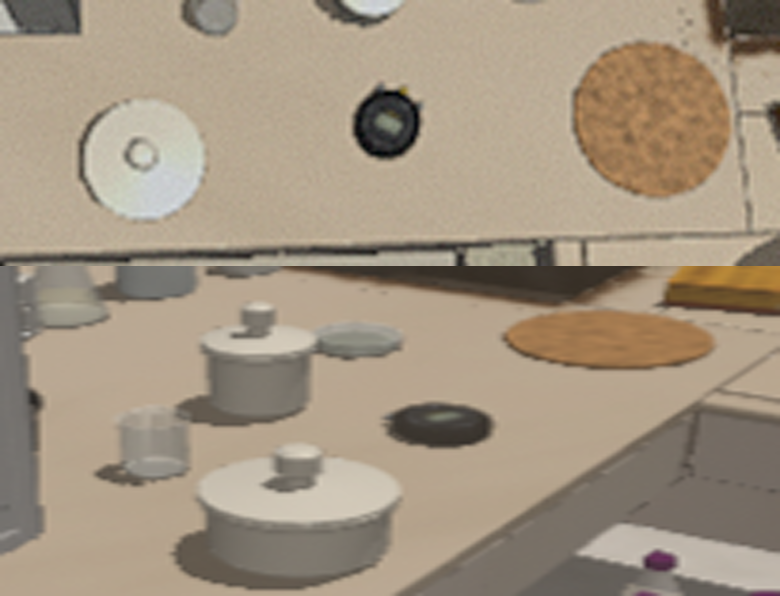

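The crop confirms it: the wide, low white pot with the 114 mm lid is at about (0.42, 0.18). The mat is 150 mm across, at about (0.453, -0.307), and the narrow pot is farther back. I'll set out past the mat.

>>> arm_command:
  moves: [2.95, -2.35, -0.4, 0, 2.95, -2.35, -0.4, 0, 2.95, -2.35, -0.4, 0, 2.95, -2.35, -0.4, 0, 2.95, -2.35, -0.4, 0, 2.95, -2.35, -0.4, 0, 2.95, -2.35, -0.4, 0, 2.95, -2.35, -0.4, 0, 2.95, -2.35, -0.4, 0, 2.95, -2.35, -0.4, 0, 2.95, -2.35, -0.4, 0, 2.95, -2.35, -0.4, 0]
  fingers: 100

```text
time: 1.1
ee_pos: [0.4505, -0.1991, 0.2706]
eef_rot: [0.985, 0.174, -0.0, 0.0]
ft_force: [1.0, -0.2, -0.8]
width: 0.0873
grip_force: 0.0
```

>>> arm_command:
  moves: [1.0, -3.65, 0, 0, 1.0, -3.65, 0, 0, 1.0, -3.65, 0, 0, 1.0, -3.65, 0, 0, 1.0, -3.65, 0, 0, 1.0, -3.65, 0, 0, 1.0, -3.65, 0, 0, 1.0, -3.65, 0, 0, 1.0, -3.65, 0, 0, 1.0, -3.65, 0, 0, 0, 0, 3, 0, 0, 0, 0, 0]

```text
time: 2.1
ee_pos: [0.4167, 0.1776, 0.2371]
eef_rot: [0.984, 0.176, -0.002, 0.0]
ft_force: [-0.3, -2.3, -1.7]
width: 0.0873
grip_force: 0.0
```

```bash
python3 - <<'E'
from h import *
import json
i=r.camera_info("wrist");save("wrist","w1")
s=r.read_state();print(i,s["ee_pos"],s["eef_rot"],s["joint_positions"].round(2))
json.dump({k:(v.tolist() if hasattr(v,'tolist') else v) for k,v in i.items()},open("w1.json","w"))
E
```

```text
{'fx': 297.3186396354542, 'fy': 297.3186396354542, 'cx': 254.97024276529518, 'cy': 191.36381765097514, 'origin': array([0.48913642, 0.20461943, 0.39934703]), 'attitude': array([-0.11568335,  0.0805149 , -0.5659107 ,  0.81232985])} [0.41753379 0.17608862 0.23885749] [ 9.84590222e-01  1.74865598e-01 -2.01840033e-03  2.09651542e-04] [ 0.4  -0.02 -0.87  1.82 -0.02  1.34 -1.69]
```

View pics/w1.png

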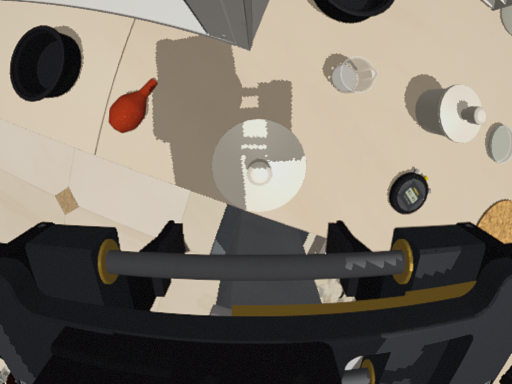

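The wrist view shows the wide lid centred at about (259,166), with its knob at (259,172), inside the line of the fingers. Nothing is in the way.

```bash
python3 - <<'E'
from h import *
import json
i=json.load(open("w1.json"))
im=cv2.imread("pics/w1.png");g=im[105:225,200:320]
c=cv2.HoughCircles(cv2.cvtColor(g,6),cv2.HOUGH_GRADIENT,1,30,param1=80,param2=15,minRadius=40,maxRadius=52);print(c[0][:2]+[200,105,0])
cv2.imwrite("pics/c2.png",cv2.resize(g,None,fx=5,fy=5,interpolation=2))
P=lambda u,v,z:pix2z(i,u,v,z,True).round(4)
u,v,_=(c[0][0]+[200,105,0]);print("edge",P(u,v,.062))
print("extents",P(u-46,v,.062),P(u+46,v,.062),P(u,v-46,.062),P(u,v+46,.062))
print("knob",P(259,172,.1))
E
```

```text
[[258.5 165.5  46.5]]
edge [0.4278 0.1776 0.062 ]
extents [0.4095 0.2278 0.062 ] [0.4466 0.1273 0.062 ] [0.4775 0.196  0.062 ] [0.3749 0.1578 0.062 ]
knob [0.4285 0.1777 0.1   ]
```

View pics/c2.png

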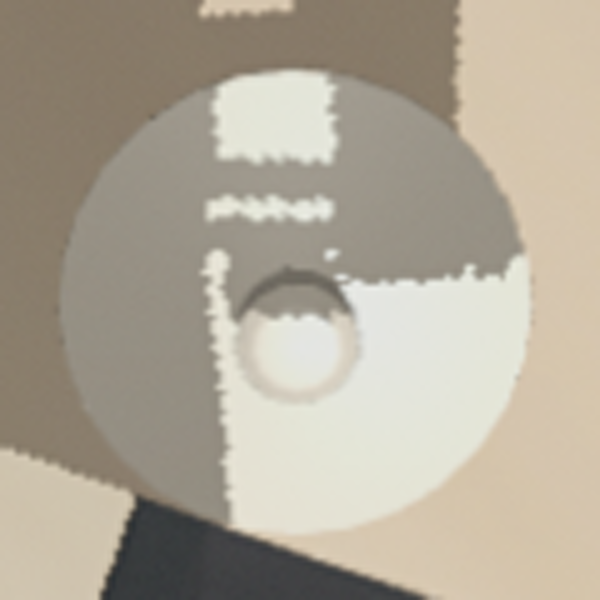

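>>> arm_command:
  moves: [0.9, 0.2, 2, 0, 0, 0, 3, 0, 0, 0, 3, 0, 0, 0, 2, 0, 0, 0, 1, 0, 0, 0, 0, 0, 0, 0, 0, 0]
  fingers: 60

```text
time: 2.73
ee_pos: [0.4288, 0.1771, 0.1316]
eef_rot: [0.985, 0.174, 0.0, -0.0]
ft_force: [0.5, 0.8, 0.4]
width: 0.0537
grip_force: 0.0
```

```bash
python3 - <<'E'
from h import *
i=r.camera_info("wrist");im=save("wrist","w2")
s=r.read_state();print(s["ee_pos"],s["eef_rot"],s["width"])
cv2.imwrite("pics/c3.png",cv2.resize(im[100:300,130:390,::-1],None,fx=3,fy=3,interpolation=2))
c=cv2.HoughCircles(cv2.cvtColor(im[90:280,160:360],7),cv2.HOUGH_GRADIENT,1,30,param1=80,param2=15,minRadius=55,maxRadius=85)
if c is not None:
  u,v,q=c[0][0]+[160,90,0];print(u,v,q,pix2z(i,u,v,.062,True))
for v in(215,220,225,230,235,240):print(v,pix2z(i,260,v,.104,True).round(4),pix2z(i,270,v,.104,True).round(4))
E
```

```text
[0.42914308 0.17741959 0.13209665] [ 9.84808898e-01  1.73639593e-01  8.52607038e-04 -3.82273643e-06] 0.05331026864982371
255.5 203.5 64.80000305175781 [0.42880201 0.17681001 0.062     ]
215 [0.4351 0.1759 0.104 ] [0.4374 0.1695 0.104 ]
220 [0.4316 0.1747 0.104 ] [0.434  0.1682 0.104 ]
225 [0.4281 0.1734 0.104 ] [0.4305 0.1669 0.104 ]
230 [0.4246 0.1721 0.104 ] [0.427  0.1655 0.104 ]
235 [0.421  0.1707 0.104 ] [0.4234 0.1641 0.104 ]
240 [0.4174 0.1694 0.104 ] [0.4198 0.1627 0.104 ]
```

View pics/c3.png

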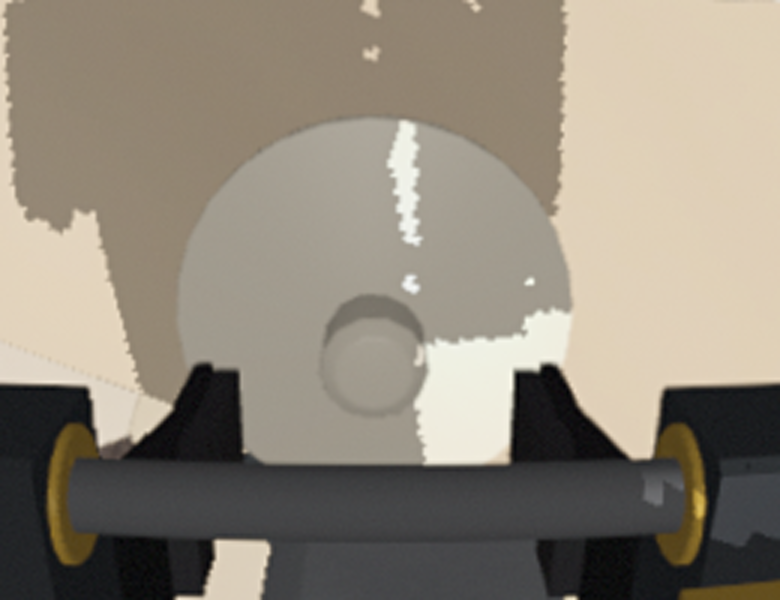

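The knob, at crop (373,362), is centred between the fingers and measures (0.430, 0.178). The tool is aligned to about 1 mm, so I'll descend and grip.

>>> arm_command:
  moves: [0, 0, 2, 0, 0, 0, 2, 0, 0, 0, 1, 0, 0, 0, 0.5, 0, 0, 0, 0, 0, 0, 0, 0, 0]

```text
time: 3.28
ee_pos: [0.4287, 0.1777, 0.0765]
eef_rot: [0.985, 0.174, 0.0, -0.0]
ft_force: [0.1, 0.7, -0.1]
width: 0.052
grip_force: 0.0
```

>>> arm_command:
  moves: [0, 0, 0, 0, 0, 0, 0, 0, 0, 0, 0, 0, 0, 0, 0, 0, 0, 0, 0, 0, 0, 0, 0, 0, 0, 0, 0, 0, 0, 0, 0, 0]
  fingers: 0
  squeeze: 20

```text
time: 3.95
ee_pos: [0.4282, 0.1775, 0.0757]
eef_rot: [0.985, 0.174, 0.0, 0.0]
ft_force: [-0.1, -1.1, 4.0]
width: 0.0254
grip_force: 20.0
```

>>> arm_command:
  moves: [0, 0, -0.2, 0, 0, 0, -0.3, 0, 0, 0, -0.5, 0, 0, 0, -1, 0, 0, 0, -1.5, 0, 0, 0, -2, 0, 0, 0, -2.5, 0, 0, 0, -2.5, 0, 0, 0, -2, 0, 0, 0, -1, 0, 0, 0, 0, 0, 0, 0, 0, 0]

```text
time: 4.95
ee_pos: [0.4281, 0.1773, 0.2103]
eef_rot: [0.985, 0.174, 0.0, 0.0]
ft_force: [-0.1, -0.1, -2.0]
width: 0.0249
grip_force: 20.0
```

```bash
python3 - <<'E'
from h import *
a=save("side","s2");b=save("top","t2");t=cv2.imread("pics/t0.png")
cv2.imwrite("pics/c4.png",np.hstack([cv2.resize(a[100:300,180:400,::-1],(440,400)),cv2.resize(b[170:290,200:300,::-1],(330,400))]))
# mat centre by colour from first picture
h=cv2.cvtColor(t,cv2.COLOR_BGR2HSV)[195:260,340:410]
m=((h[...,1]>95)&(h[...,0]<20)).astype(np.uint8)
n,l,st,ce=cv2.connectedComponentsWithStats(m);k=1+st[1:,4].argmax();print(st[k],ce[k]+[340,195])
u,v=ce[k]+[340,195];print(pix2z(r.camera_info("top"),u,v,.006));print(r.read_state()["ee_pos"],r.read_state()["ft_force"])
E
```

```text
[  16   11   41   41 1283] [375.8893219  226.00779423]
[ 0.45605927 -0.30462185  0.006     ]
[0.42748547 0.17708826 0.20928221] [ 0.04155733  0.92357982 -1.00717174]
```

View pics/c4.png

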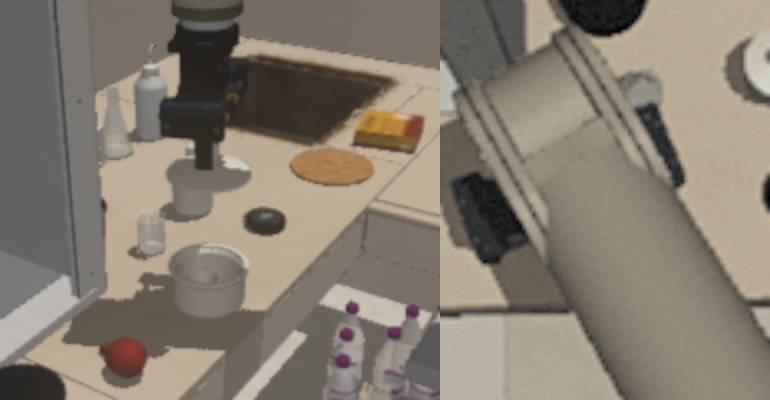

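The lid is held level. The pot stands open in place with the crucible inside, at crop (205,280), and the narrow pot is untouched. I'll carry the lid to the mat at about (0.455, -0.305).

>>> arm_command:
  moves: [-0.3, 1.0, 0, 0, -0.55, 1.8, 0, 0, -0.65, 2.2, 0, 0, -0.65, 2.2, 0, 0, -0.65, 2.2, 0, 0, -0.65, 2.2, 0, 0, -0.65, 2.2, 0, 0, -0.65, 2.2, 0, 0, -0.65, 2.2, 0, 0, -0.65, 2.2, 0, 0, -0.65, 2.2, 0, 0, -0.65, 2.2, 0, 0]

```text
time: 6.05
ee_pos: [0.4433, -0.0817, 0.2091]
eef_rot: [0.985, 0.174, -0.001, -0.0]
ft_force: [0.4, 0.2, -0.4]
width: 0.0252
grip_force: 20.0
```

>>> arm_command:
  moves: [-0.65, 2.2, 0, 0, -0.65, 2.2, 0, 0, -0.65, 2.2, 0, 0, -0.65, 2.2, 0, 0, -0.65, 2.2, 0, 0, -0.65, 2.2, 0, 0, -0.65, 2.2, 0, 0, -0.65, 2.2, 0, 0, -0.65, 2.2, 0, 0, -0.3, 1.0, 0, 0, 0, 0, 0, 0, 0, 0, 0, 0]

```text
time: 7.05
ee_pos: [0.4574, -0.2964, 0.2094]
eef_rot: [0.985, 0.174, -0.001, -0.001]
ft_force: [0.8, 0.7, -2.2]
width: 0.0251
grip_force: 20.0
```

```bash
python3 - <<'E'
from h import *
i=r.camera_info("wrist");im=save("wrist","w3")
s=r.read_state();print(s["ee_pos"],s["eef_rot"],s["width"])
h=cv2.cvtColor(im,cv2.COLOR_RGB2HSV)
m=((h[...,1]>80)&(h[...,0]<22)&(h[...,2]>60)).astype(np.uint8);m=cv2.morphologyEx(m,2,np.ones((3,3)))
n,l,st,ce=cv2.connectedComponentsWithStats(m)
for k in range(1,n):
  if st[k,4]>400:print(k,st[k],ce[k].round(1))
P=lambda u,v:pix2z(i,u,v,.006,True)
for u,v in((205,150),(255,150),(305,150)):print(P(u,v).round(3))
E
```

```text
[ 0.45767349 -0.29567752  0.20982156] [ 9.84643714e-01  1.74573952e-01 -2.98253196e-04 -7.75983579e-04] 0.02465227157804947
1 [  332     0   165   200 11965] [410.5  85.7]
8 [ 206  112  116   63 3581] [266.8 137.3]
11 [ 437  132   51   60 1507] [464.4 155.3]
14 [456 193  56  41 714] [483.1 211.3]
15 [339 196  80  33 614] [368.2 207.8]
25 [ 124  292  284   24 3061] [276.  306.3]
[ 0.46  -0.228  0.006]
[ 0.481 -0.287  0.006]
[ 0.503 -0.346  0.006]
```

View pics/w3.png

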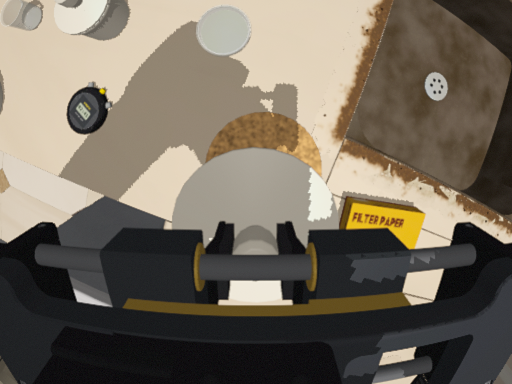

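The wrist view shows the mat's far arc at (206-322, 112-175) behind the lid. I'll fit a 75 mm circle to that arc.

```bash
python3 - <<'E'
from h import *
from scipy.optimize import least_squares
i=r.camera_info("wrist");im=cv2.imread("pics/w3.png")
h=cv2.cvtColor(im,cv2.COLOR_BGR2HSV)
m=((h[...,1]>80)&(h[...,0]<22)&(h[...,2]>60)).astype(np.uint8);m=cv2.morphologyEx(m,2,np.ones((3,3)))
n,l,st,ce=cv2.connectedComponentsWithStats(m);k=l[130,266]
p=np.array([pix2z(i,u,np.where(l[:,u]==k)[0].min()-.5,.006,True)[:2] for u in range(212,317)])
for R0 in(.075,None):
  f=(lambda q:np.hypot(*(p-q[:2]).T)-(R0 or q[2]))
  s=least_squares(f,[.455,-.305,.075],loss="soft_l1",f_scale=.001);print(s.x.round(4),np.abs(s.fun).mean())
print(r.read_state()["ee_pos"])
E
```

```text
[ 0.4591 -0.3054  0.075 ] 0.0003112932800402343
[ 0.4601 -0.3051  0.0741] 0.0002828848074891834
[ 0.45767349 -0.29567752  0.20982156]
```

>>> arm_command:
  moves: [-0.3, 0.9, 0, 0, 0, 0, 2, 0, 0, 0, 2.5, 0, 0, 0, 2.5, 0, 0, 0, 2.5, 0, 0, 0, 2.5, 0, 0, 0, 2, 0, 0, 0, 1.5, 0, 0, 0, 1, 0, 0, 0, 0.5, 0, 0, 0, 0, 0, 0, 0, 0, 0]

```text
time: 8.1
ee_pos: [0.4584, -0.3068, 0.0413]
eef_rot: [0.985, 0.174, 0.0, 0.0]
ft_force: [0.0, -0.9, -1.2]
width: 0.0249
grip_force: 20.0
```

>>> arm_command:
  moves: [0, -0.1, 0.4, 0, 0, 0, 0.3, 0, 0, 0, 0.2, 0, 0, 0, 0.1, 0, 0, 0, 0.1, 0, 0, 0, 0, 0, 0, 0, 0, 0]

```text
time: 8.68
ee_pos: [0.4575, -0.3058, 0.0296]
eef_rot: [0.985, 0.174, 0.0, 0.0]
ft_force: [0.2, -1.1, -1.0]
width: 0.0254
grip_force: 20.0
```

>>> arm_command:
  moves: [0, 0, 0.1, 0, 0, 0, 0, 0, 0, 0, 0, 0]

```text
time: 8.93
ee_pos: [0.4575, -0.3058, 0.0286]
eef_rot: [0.985, 0.174, 0.0, 0.0]
ft_force: [-0.1, -0.4, -2.3]
width: 0.0249
grip_force: 20.0
```

>>> arm_command:
  moves: [0, 0, 0.1, 0, 0, 0, 0, 0, 0, 0, 0, 0]

```text
time: 9.18
ee_pos: [0.4576, -0.3058, 0.0277]
eef_rot: [0.985, 0.174, 0.0, 0.0]
ft_force: [-0.6, -0.1, 1.0]
width: 0.025
grip_force: 20.0
```

>>> arm_command:
  moves: [0, 0, 0.05, 0, 0, 0, 0, 0, 0, 0, 0, 0]

```text
time: 9.43
ee_pos: [0.4577, -0.3058, 0.0277]
eef_rot: [0.985, 0.174, 0.0, 0.0]
ft_force: [-2.4, 1.3, 7.7]
width: 0.0248
grip_force: 20.0
```

>>> arm_command:
  moves: [0, 0, 0.05, 0, 0, 0, 0, 0, 0, 0, 0, 0]

```text
time: 9.68
ee_pos: [0.4577, -0.3059, 0.0276]
eef_rot: [0.985, 0.174, 0.0, 0.0]
ft_force: [-5.0, 2.5, 12.4]
width: 0.0249
grip_force: 20.0
```

The force is up to 12 N at exactly the predicted height, so the lid is standing on the mat. I'll ease off, open the fingers and go straight up.

>>> arm_command:
  moves: [0, 0, -0.1, 0, 0, 0, 0, 0]

```text
time: 9.85
ee_pos: [0.4576, -0.3058, 0.0277]
eef_rot: [0.985, 0.174, 0.0, 0.0]
ft_force: [-0.0, 0.4, 2.2]
width: 0.0248
grip_force: 20.0
```

>>> arm_command:
  moves: [0, 0, 0, 0, 0, 0, 0, 0, 0, 0, 0, 0, 0, 0, 0, 0, 0, 0, 0, 0, 0, 0, 0, 0]
  fingers: 60

```text
time: 10.35
ee_pos: [0.4575, -0.3057, 0.0275]
eef_rot: [0.985, 0.174, 0.0, 0.0]
ft_force: [0.9, 0.5, -0.3]
width: 0.0506
grip_force: 0.0
```

>>> arm_command:
  moves: [0, 0, -0.5, 0, 0, 0, -1, 0, 0, 0, -2, 0, 0, 0, -3, 0, 0, 0, -3, 0, 0, 0, -3, 0, 0, 0, -3, 0, 0, 0, -2, 0, -3, 0, 0, 0, -3, 0, 0, 0, 0, 0, 0, 0]

```text
time: 11.27
ee_pos: [0.3966, -0.3293, 0.2039]
eef_rot: [0.985, 0.171, -0.001, 0.001]
ft_force: [-0.0, -1.3, -0.6]
width: 0.0523
grip_force: 0.0
```

```bash
python3 - <<'E'
from h import *
a=save("side","s4");b=save("wrist","w4");print(r.read_state()["ee_pos"])
cv2.imwrite("pics/c5.png",np.hstack([cv2.resize(a[100:300,200:420,::-1],(396,360)),cv2.resize(b[50:250,145:365,::-1],(396,360))]))
E
```

```text
[ 0.40039856 -0.32696839  0.20374545]
```

View pics/c5.png

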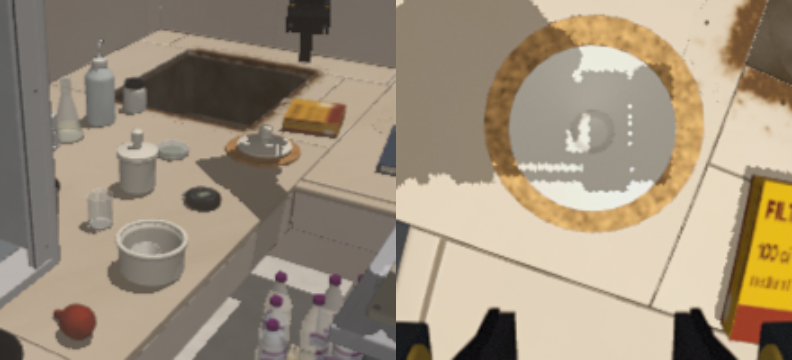

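The lid stands knob up in the middle of the mat: lid centre (592,128), mat centre (594,123), and the small difference is parallax. The wide pot is open in place and the narrow pot is still closed.

```bash
python3 -c "
from bench import r
print(r.close_job())"
```

```text
the job is handed in; nothing more can be done
None
```

I lifted the wide pot's lid off and set it knob up in the middle of the cork mat; the open pot stayed in place, the narrow pot is still closed, and I handed the job in at about 11 s of the 51 s allowed.

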